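Refit the battery cover of a bench scale

TASK

The bench scale lies face down on its foam mat with new batteries in: refit its battery cover. Lay the loose cover over the battery bay with its tongues in the notches, hold it down against the sprung cells and slide it home until its flexible tab clicks up behind the ledge. Work gently, without forcing the plastic, leave the other things on the bench alone, and let go of the cover.

Things in the scene. Friction and masses are not known exactly. Their poses are not given: they have to be found in the camera images.
- scale: Pale grey digital bench scale, 200 x 160 mm, lying face down on a 15 mm soft foam mat (230 x 190 mm, fixed). Under load it sinks into the foam and shifts along its x by several mm, and springs back. Origin: 12 mm above the bench, mid scale; x runs from the battery bay's open end (x = -100 mm) to the plain end; z up. Its upturned back is at z = 46 mm; four 16 mm feet stand at x +-85, y +-65 mm.
- bay_home (a point): Where the cover's origin belongs when it is home and pressed on the rail floors: scale frame (-60, 0, 36) mm, axes as the scale's. Home, the cover's front edge meets the housing's shoulders (its end stop) and its rear edge is level with the scale's end. The cells lift a latched cover 1.5 mm, until its tongues bear on the rail lips.
- bay_open (a point): Where the cover's origin is when it is laid in ready to slide: 20 mm short of home (scale frame -80, 0, 36 mm). Here its four tongues drop past the rail lips: front pair through the notches (18 mm long for 12 mm tongues), rear pair behind the lips' ends. Side play 2 mm each way, lengthways 3 mm. Then it slides along the scale's +x.
- ledge (a point): The ledge the tab must pass: a crossbar of the housing, 6 mm wide along x, 4 mm thick, over a 26 mm wide slot. This point is the middle of its far lower edge: scale frame (-2, 0, 42) mm. The tab dives under it and the hook springs up behind it.
- cover: Pale grey plastic battery cover, about 45 g, lying right way up on the bench. Origin: underside of the tongues, mid plate; x points to the tab end (goes first), z up. Plate 80 x 56 x 4 mm, top 8 mm above the origin; four tongues 12 mm long, 4.5 mm thick, reaching 33 mm each side, at x = +-24 mm; a grip bar on top. Pressing or pushing it with over 20 N is forcing it.
- grip_bar (a point): Middle of the cover's grip bar: cover frame (-10, 0, 15) mm. The bar is 10 mm thick along the cover's x, 36 mm long along y, and stands 14 mm above the plate (8 to 22 mm above the cover's origin). Pinch it from above with the fingers closing along the cover's x.
- tab_hook (a point): Top rear corner of the hook on the cover's flexible tab (16 mm wide, standing out 28 mm from the plate's front edge): cover frame (59.5, 0, 6.9) mm when relaxed. Latched, it lies just beyond the ledge (0 to 1.5 mm) with its top about 2.4 mm above the ledge's lower edge.
- tab (a joint): Bend of the flexible tab at its root, rad: 0 relaxed; it grows as the hook is pressed down, to 0.04 to 0.13 while the hook passes under the ledge (push needed, drag included: 8 to 16 N, falling as the ramp is passed), and snaps back to 0 when the hook is past.
- cells (a joint): How far the two AA cells in the bay are pressed down, m: 0 free, level with the scale's back on their contact springs; 0.006 with the cover down on the rail floors (9 N; 11 to 15 N holds it there safely), 0.0045 when latched. Unless the cover is held down so, its tongues meet the ends of the lips instead of passing under them (clearance 1.5 mm).
- wax_block: Bystander: blue carving wax block, 110 x 32 x 24 mm, loose on the bench beyond the scale. Leave it alone. Origin: centre of its underside.
- tin: Bystander: round steel tin, 71 mm across, 32 mm tall, loose on the bench. Leave it alone. Origin: centre of its underside.
- brush: Bystander: flat bench brush with yellow handle, 180 x 32 x 12 mm, loose on the bench. Leave it alone. Origin: on its underside; x towards the bristles.
- calliper: Bystander: digital calliper, 230 mm long, 62 mm wide, 15 mm tall, loose on the bench on the robot's side. Leave it alone. Origin: on its underside, mid beam.
Mind the look-alikes: they are no part of the job. What is meant by the cover is not blue or red, and is the larger of those in its own colour.

How it is judged:
By the outcome, as a careful person would: the job done as asked, in the order asked, and still so for the second after the job is handed in, with the robot touching nothing.
It also fails if it takes over 45 s, if anything falls off the work surface, if the arm or the gripper's body presses on something with over 40 N, if the wrist force passes 120 N, or if a joint passes its speed limit or range.

ROBOT

A 7-joint arm with a two-finger parallel gripper is mounted at the origin on the work surface. World frame = base frame: x ahead of the robot, y to its left, z up, the work surface at z = 0. Lengths are in m, angles in rad, forces in N, time in s.
With the tool pointing down it reaches from about 0.4 to 0.85 m from the base axis. Payload 4.5 kg.
Tool frame: the origin (TCP) lies at the centre of the arm's flange, where the gripper is bolted on; the fingertips stand nose_length ahead of it and the grasp point (between the pads) lies 147 mm ahead of it (nose_length is the distance from the TCP to the fingertips, in m); z points along the fingers, y is the line along which they close (so a half turn about z gives the same grasp; the last joint's range is limited). The gripper opens to 88 mm and grips with 3 to 60 N. Pads are 18 mm wide; open, the fingers measure 123 mm over their backs; the gripper's body (75 mm by 187 mm) begins 45 mm behind the grasp point.
Start: joints at [0.034, 0.689, -0.195, 1.565, 0.157, 0.902, -0.215], TCP at [0.625, 0, 0.405] pointing down, gripper open.
Joint ranges: [-3.01, 3.01], [-0.46, 2.08], [-1.47, 1.51], [0.13, 2.56], [-1, 4.14], [0.04, 2.09], [-2.66, 2.66]. Speed limits (rad/s): [2.57, 2.57, 3.14, 3.14, 3.14, 3.14, 3.14].

INTERFACE

Orientations are given as a unit quaternion [x, y, z, w].
In Python, from plant import * gives the robot as it stands.
- The arm moves only by the tool play_rows, never from a script. Its argument "rows" is a list that holds one entry, the list of rows, each a list of 6 numbers: the shift along the tool's x, y, z normalised to -1 to 1, where 1 is 0.5 m, then the turn, a rotation vector about the tool's x, y, z normalised to -1 to 1, where 1 is 0.5 rad. A call has 1 to 20 rows; each row is the pose to reach, as a shift and turn from the pose commanded when the call began, along the tool's axes at that moment; what a row does not reach only later rows make up. A row lasts 1/12 s, in which the tool goes at most 41.7 mm and 7.16 degrees, less where a joint would pass 70% of its speed; a pose out of reach is approached as far as the arm can. A call with a number of a shift or a turn outside -1 to 1 is refused whole. A call with a gripper value outside its range is refused whole. "claw" is the closure, from 0 (fully open) to 1 (shut), set as the call begins (left out, the last holds). The fingers move at their own pace and stop on an object; "squeeze" is the grip in N (left out, the last holds). Time passes only in rows, so rows that repeat a pose let the fingers close. It gives the time, the measured TCP pose, the force, the opening and the grip force at its end, in the units of the state.
- get_state(): the state, without advancing time (a new reading comes with each control period).
- snapshot(name): name is "scene" or "side" or "wrist"; returns a dict with "pixels" (420x560x3 uint8, blue, green, red), "camera_matrix" (3x3 intrinsics, pixels), "world_to_cam" (4x4, takes a point from world to camera coordinates); the wrist camera has in their place "mount" (4x4, takes a point from camera to tool coordinates, whose origin is the TCP and whose axes are the flange's). Camera axes: x right, y down, z forward; pixel columns grow to the right and rows downward; lengths in m; the calibration is good to about 2 mm. A picture is of the moment at which its call begins: read the wrist's pose just before it. There is no depth.
- finish_job(): hands the job in; it is judged then, once.
The state is a dict: "clock": time; "q": joint angles; "qd": joint speeds; "joint_torque": joint torques, N m; "tool_pos": TCP position; "eef_rot": TCP orientation; "contact_force": force on the tool from outside, world axes, zero at the start; "moment": the same for the moment, N m; "opening": opening from 0.0 (shut) to 1.0 (fully open); "finger_force": force on a finger pad.
Only numpy, scipy, OpenCV 4.12 (cv2) and the standard library are available. Lean on these libraries where they do the work, as an engineer would, in place of code of your own. Each camera call takes 0.05 s, during which the arm holds its last target. There are 200 camera calls.

## Working session

There is one attempt and no reset: what is moved stays moved. The work goes in short steps, Python scripts to look and compute and a tool call to move; the robot and the scene stay as the last step left them, time stands still between calls to the robot, and variables do not carry over. Pictures are saved under pics/ and viewed, at most 10 in all, crops included, and the job is handed in when it is done.

Besides the shell and the picture viewer there is one more tool, called in YAML: its name, and indented under it one key for each argument. play_rows: Moves the arm, as the interface text tells. Its arguments: {"type":"object","properties":{"rows":{"type":"array"},"claw":{"type":"number"},"squeeze":{"type":"number"}},"required":["rows"]}

```bash
ls; mkdir -p pics
cat > h.py <<'E'
from plant import *
import numpy as np, cv2
from scipy.spatial.transform import Rotation as R
def shot(n,f=None):
    s=get_state(); d=snapshot(n)
    if f: cv2.imwrite('pics/'+f,d['pixels'])
    K=np.array(d['camera_matrix'])
    if n=='wrist':
        T=np.eye(4);T[:3,:3]=R.from_quat(s['eef_rot']).as_matrix();T[:3,3]=s['tool_pos']
        c2w=T@np.array(d['mount'])
    else: c2w=np.linalg.inv(np.array(d['world_to_cam']))
    return d['pixels'],K,c2w
def ray(K,c2w,u,v,z):
    r=c2w[:3,:3]@np.linalg.inv(K)@[u,v,1]; o=c2w[:3,3]
    return o+r*(z-o[2])/r[2]
def proj(K,c2w,p):
    q=K@(np.linalg.inv(c2w)@np.append(p,1))[:3]; return q[:2]/q[2]
E
python3 - <<'E'
from h import *
print(get_state())
a=shot('scene');b=shot('side');c=shot('wrist','w0.png')
cv2.imwrite('pics/sc0.png',a[0]);cv2.imwrite('pics/si0.png',b[0])
for x in(a,b,c):print(x[1].round(1),x[2].round(3))
import plant;print([k for k in dir(plant) if k[0]!='_'])
E
```

```text
pics
{'clock': 0.0, 'q': array([ 0.03379328,  0.68994653, -0.19451687,  1.56637901,  0.15731402,
        0.90247724, -0.21509206]), 'qd': array([-0.00069296,  0.00044305,  0.00010535, -0.000821  ,  0.00166423,
       -0.00122827, -0.00090332]), 'joint_torque': array([ 3.38560185e-04, -5.27571630e+01, -1.26686912e+00, -1.53434461e+01,
       -5.26333472e-02,  6.56995355e-03,  1.65937727e-04]), 'tool_pos': array([ 6.24658756e-01, -2.35765168e-05,  4.03923882e-01]), 'eef_rot': array([ 7.07066082e-01,  7.07146894e-01, -6.91088355e-04, -5.89550930e-04]), 'contact_force': array([ 0.20291121, -0.80168855, -0.18574387]), 'moment': array([ 0.00597966, -0.0328297 ,  0.01071249]), 'finger_force': 0.0, 'opening': 1.0039305953370432}
[[452.6   0.  282.1]
 [  0.  452.6 212. ]
 [  0.    0.    1. ]] [[ 0.614  0.611 -0.5    1.01 ]
 [ 0.789 -0.463  0.404 -0.316]
 [ 0.015 -0.642 -0.766  0.716]
 [ 0.     0.     0.     1.   ]]
[[423.2   0.  278.6]
 [  0.  423.2 210.2]
 [  0.    0.    1. ]] [[ 0.768 -0.401  0.499  0.203]
 [-0.64  -0.496  0.587 -0.443]
 [ 0.012 -0.77  -0.638  0.573]
 [ 0.     0.     0.     1.   ]]
[[347.8   0.  280.7]
 [  0.  347.8 208.7]
 [  0.    0.    1. ]] [[ 1.    -0.    -0.001  0.627]
 [-0.    -0.961 -0.277  0.07 ]
 [-0.001  0.277 -0.961  0.384]
 [ 0.     0.     0.     1.   ]]
['Unreachable', 'finish_job', 'get_state', 'nose_length', 'snapshot']
```

View pics/sc0.png

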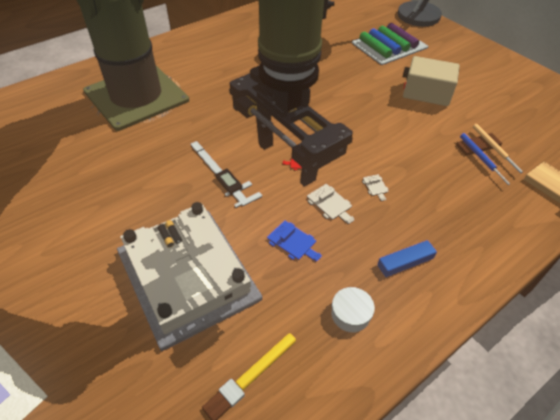

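View pics/w0.png

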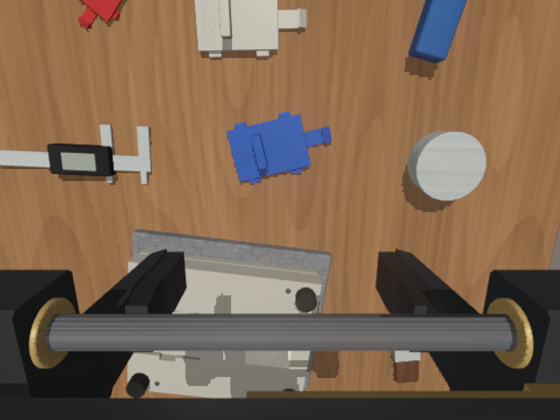

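View pics/si0.png

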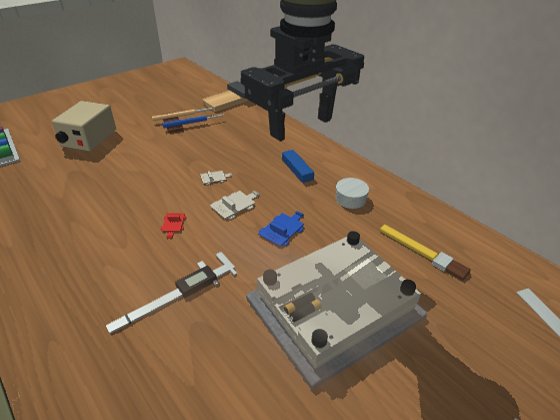

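Candidates in the scene view are the pale large cover (330,203), pale small (376,187), blue (294,240) and red (292,163). I choose the larger pale one at scene (330,203), wrist (237,25), side (233,205). The scale lies at scene (185,260), with its bay end towards the robot (cells at 172,232) and its feet at (130,236), (197,209), (165,310) and (238,275).

Run:
```python
from h import *
a=shot('scene');b=shot('side');w=shot('wrist')
def blob(im,u,v,r=11):
    g=im[v-r:v+r+1,u-r:u+r+1].max(2); m=(g<55).astype(np.uint8)
    n,l,s,c=cv2.connectedComponentsWithStats(m)
    k=1+np.argmax(s[1:,4]); return c[k]+[u-r,v-r],s[k,4]
def tri(pa,pb):
    A=[]
    for (K,T),p in(((a[1],a[2]),pa),((b[1],b[2]),pb)):
        P=K@np.linalg.inv(T)[:3]; A+=[p[0]*P[2]-P[0],p[1]*P[2]-P[1]]
    x=np.linalg.svd(np.array(A))[2][-1]; return x[:3]/x[3]
# order: scene feet <-> side feet
F=[]
for p,q in(((130,236),(320,338)),((197,209),(270,277)),((165,310),(408,287)),((238,275),(353,238))):
    (pa,na),(pb,nb)=blob(a[0],*p),blob(b[0],*q)
    X=tri(pa,pb);F.append(X);print(p,pa.round(1),na,pb.round(1),nb,X.round(4))
F=np.array(F);c=F.mean(0);d=(F[2]+F[3]-F[0]-F[1])/2
print('scale c',c.round(4),'yaw',np.degrees(np.arctan2(d[1],d[0])),np.linalg.norm(d),np.linalg.norm(F[1]-F[0]))
for n,x,(u,v) in(('scene',a,(330,203)),('side',b,(233,205)),('wrist',w,(240,30))):
    hsv=cv2.cvtColor(x[0],cv2.COLOR_BGR2HSV); m=((hsv[...,1]<75)&(hsv[...,2]>110)).astype(np.uint8)
    _,l,s,cc=cv2.connectedComponentsWithStats(m); k=l[v,u]; print(n,k,s[k],cc[k])
    if k:
        pts=np.argwhere(l==k)[:,::-1]; W=np.array([ray(x[1],x[2],*p,.008)[:2] for p in pts])
        r=cv2.minAreaRect((W*1000).astype(np.float32)); print(W.mean(0).round(4),r, cv2.boxPoints(r).round(0).tolist())
print(nose_length if not callable(nose_length) else nose_length())
cr=np.hstack([cv2.resize(a[0][175:235,290:400],None,fx=4,fy=4),cv2.resize(b[0][160:220,195:275],None,fx=4,fy=4)])
cv2.imwrite('pics/crop.png',cr)
```

```text
Traceback (most recent call last):
ValueError: attempt to get argmax of an empty sequence
```

```bash
cat > m.py <<'E'
from h import *
a=shot('scene');b=shot('side');w=shot('wrist')
def blob(im,u,v,r=11):
    g=im[v-r:v+r+1,u-r:u+r+1].max(2); m=(g<90).astype(np.uint8)
    n,l,s,c=cv2.connectedComponentsWithStats(m)
    k=1+np.argmax(s[1:,4]); return c[k]+[u-r,v-r],s[k,4]
def tri(pa,pb):
    A=[]
    for (K,T),p in(((a[1],a[2]),pa),((b[1],b[2]),pb)):
        P=K@np.linalg.inv(T)[:3]; A+=[p[0]*P[2]-P[0],p[1]*P[2]-P[1]]
    x=np.linalg.svd(np.array(A))[2][-1]; return x[:3]/x[3]
if __name__=='__main__':
    F=[]
    for p,q in(((130,236),(320,338)),((197,209),(270,277)),((165,310),(408,287)),((238,275),(353,238))):
        (pa,na),(pb,nb)=blob(a[0],*p),blob(b[0],*q)
        X=tri(pa,pb);F.append(X);print(p,pa.round(1),na,pb.round(1),nb,X.round(4))
    F=np.array(F);c=F.mean(0);d=(F[2]+F[3]-F[0]-F[1])/2
    print('scale c',c.round(4),'yaw',np.degrees(np.arctan2(d[1],d[0])),np.linalg.norm(d),np.linalg.norm(F[1]-F[0]))
    for n,x,(u,v) in(('scene',a,(330,203)),('side',b,(233,205)),('wrist',w,(240,30))):
        hsv=cv2.cvtColor(x[0],cv2.COLOR_BGR2HSV); m=((hsv[...,1]<75)&(hsv[...,2]>110)).astype(np.uint8)
        _,l,s,cc=cv2.connectedComponentsWithStats(m); k=l[v,u]; print(n,k,s[k],cc[k],hsv[v,u])
        if k:
            pts=np.argwhere(l==k)[:,::-1]; W=np.array([ray(x[1],x[2],*p,.008)[:2] for p in pts])
            r=cv2.minAreaRect((W*1000).astype(np.float32)); print(W.mean(0).round(4),r, cv2.boxPoints(r).round(0).tolist())
    print(nose_length if not callable(nose_length) else nose_length())
    cr=np.hstack([cv2.resize(a[0][175:235,290:400],None,fx=4,fy=4),cv2.resize(b[0][160:220,195:275],None,fx=4,fy=4)])
    cv2.imwrite('pics/crop.png',cr)
E
python3 m.py
```

```text
(130, 236) [129.2 235.8] 113 [319.1 338.4] 249 [ 0.4654 -0.2245  0.0666]
(197, 209) [196.7 208.2] 90 [270.  277.3] 153 [ 0.4822 -0.0956  0.067 ]
(165, 310) [164.1 309.9] 177 [407.5 287.3] 212 [ 0.6336 -0.2459  0.0675]
(238, 275) [237.7 275.4] 120 [353. 238.] 158 [ 0.6507 -0.1174  0.067 ]
scale c [ 0.558  -0.1708  0.067 ] yaw -7.29646933324432 0.16971214680301747 0.12995958288774861
scene 64 [307 184  47  39 939] [330.41214058 202.92438765] [ 23  37 220]
[0.589  0.1527] ((596.6931762695312, 152.00250244140625), (109.0878677368164, 67.39598083496094), 0.76576167345047) [[542.0, 185.0], [543.0, 118.0], [652.0, 119.0], [651.0, 186.0]]
side 0 [     0      0    560    420 165275] [231.06134019 241.80919074] [23 27 85]
wrist 1 [ 194    0  112   58 4829] [242.26237316  25.03934562] [ 21  21 196]
[0.5898 0.1483] ((597.3041381835938, 144.895263671875), (50.57145309448242, 107.61331939697266), 89.99077606201172) [[543.0, 120.0], [651.0, 120.0], [651.0, 170.0], [544.0, 170.0]]
0.166
```

View pics/crop.png

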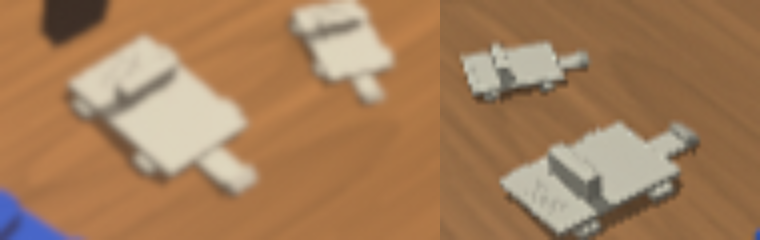

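Crop: the left/lower large pale part has the plate, bar and tab and is clearly larger than its pale twin, so it is the cover (its 109 mm length matches 80+28). The feet triangulate to 170 x 130 mm, as given. I go above the cover.

play_rows:
  rows:
    - [[0.05, -0.017, 0.048, 0, 0, 0], [0.11, -0.038, 0.105, 0, 0, 0], [0.18, -0.06, 0.17, 0, 0, 0], [0.24, -0.083, 0.23, 0, 0, 0], [0.29, -0.1, 0.275, 0, 0, 0], [0.304, -0.104, 0.288, 0, 0, 0], [0.304, -0.104, 0.288, 0, 0, 0], [0.304, -0.104, 0.288, 0, 0, 0]]
  claw: 0.4
  squeeze: 30

```text
clock: 1.12
tool_pos: [0.5735, 0.1516, 0.2609]
eef_rot: [0.707, 0.707, -0.0, 0.0]
contact_force: [-0.0, -0.2, -0.3]
opening: 0.599
finger_force: 0.0
```

Run:
```python
from h import *
s=get_state();print(s['clock'],s['tool_pos'],s['eef_rot'],s['opening'],s['contact_force'])
im,K,T=shot('wrist','w1.png')
print([proj(K,T,p).round(0) for p in((.573,.152,.022),(.543,.152,.008),(.623,.152,.008))])
```

```text
1.1167 [0.57347876 0.15164509 0.26089642] [ 7.06911723e-01  7.07301565e-01 -2.64726862e-04  4.92729550e-04] 0.5988006048113069 [-0.0363821  -0.15033051 -0.27927112]
[array([276., 218.]), array([234., 212.]), array([348., 212.])]
```

View pics/w1.png

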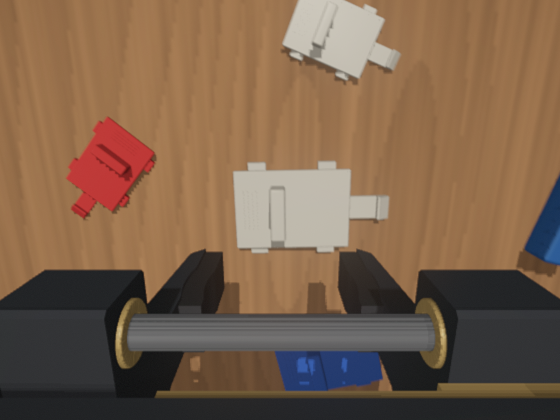

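The cover is just below: plate at (235–350, 169–248), bar at (278,215), tab tip at (388,208), nearly square to the tool.

Run:
```python
from h import *
im=cv2.imread('pics/w1.png'); s,K,T=None,*shot('wrist')[1:]
hsv=cv2.cvtColor(im,cv2.COLOR_BGR2HSV); m=((hsv[...,1]<75)&(hsv[...,2]>110)).astype(np.uint8)
m[255:]=0
m=cv2.morphologyEx(m,cv2.MORPH_OPEN,np.ones((31,31)))
_,l,st,c=cv2.connectedComponentsWithStats(m);k=l[208,310];print(st[k])
W=np.array([ray(K,T,u,v,.008)[:2]*1000 for v,u in np.argwhere(l==k)],np.float32)
print(cv2.minAreaRect(W))
for p in((272,188),(285,188),(272,243),(285,243)):print(p,ray(K,T,*p,.022).round(4))
```

```text
[ 234  169  117   79 9014]
((585.2713012695312, 152.44430541992188), (56.725975036621094, 81.24275207519531), 89.83528900146484)
(272, 188) [0.5715 0.1709 0.022 ]
(285, 188) [0.5799 0.1708 0.022 ]
(272, 243) [0.5711 0.1328 0.022 ]
(285, 243) [0.5799 0.1328 0.022 ]
```

play_rows:
  rows:
    - [[0.001, 0.003, 0.06, 0, 0, 0], [0.001, 0.003, 0.11, 0, 0, 0], [0.001, 0.003, 0.145, 0, 0, 0], [0.001, 0.003, 0.16, 0, 0, 0], [0.001, 0.003, 0.168, 0, 0, 0], [0.001, 0.003, 0.168, 0, 0, 0], [0.001, 0.003, 0.168, 0, 0, 0]]

```text
clock: 1.8
tool_pos: [0.5754, 0.152, 0.178]
eef_rot: [0.708, 0.707, 0.001, 0.001]
contact_force: [-0.5, -0.3, -0.2]
opening: 0.597
finger_force: 0.0
```

play_rows:
  rows:
    - [[0, 0, 0, 0, 0, 0], [0, 0, 0, 0, 0, 0], [0, 0, 0, 0, 0, 0], [0, 0, 0, 0, 0, 0], [0, 0, 0, 0, 0, 0], [0, 0, 0, 0, 0, 0]]
  claw: 1
  squeeze: 20

```text
clock: 2.3
tool_pos: [0.5745, 0.1526, 0.1769]
eef_rot: [0.707, 0.707, 0.0, 0.0]
contact_force: [-1.4, -1.3, 0.2]
opening: 0.172
finger_force: 0.4
```

play_rows:
  rows:
    - [[0, 0, 0, 0, 0, 0], [0, 0, 0, 0, 0, 0], [0, 0, 0, 0, 0, 0], [0, 0, 0, 0, 0, 0]]

```text
clock: 2.63
tool_pos: [0.5743, 0.1526, 0.1767]
eef_rot: [0.707, 0.707, -0.0, -0.0]
contact_force: [-1.7, -0.4, 2.5]
opening: 0.111
finger_force: 20.0
```

play_rows:
  rows:
    - [[0, 0, -0.03, 0, 0, 0], [0, 0, -0.08, 0, 0, 0], [-0.02, -0.007, -0.14, 0, 0, 0.01], [-0.07, -0.024, -0.18, 0, 0, 0.03], [-0.13, -0.044, -0.2, 0, 0, 0.06], [-0.2, -0.068, -0.2, 0, 0, 0.09], [-0.27, -0.092, -0.2, 0, 0, 0.12], [-0.34, -0.116, -0.2, 0, 0, 0.15], [-0.41, -0.14, -0.2, 0, 0, 0.18], [-0.48, -0.164, -0.2, 0, 0, 0.21], [-0.54, -0.184, -0.2, 0, 0, 0.235], [-0.59, -0.2, -0.2, 0, 0, 0.25], [-0.615, -0.209, -0.2, 0, 0, 0.255], [-0.624, -0.212, -0.2, 0, 0, 0.255], [-0.624, -0.212, -0.2, 0, 0, 0.255], [-0.624, -0.212, -0.2, 0, 0, 0.255]]

```text
clock: 3.97
tool_pos: [0.4691, -0.1586, 0.2767]
eef_rot: [0.75, 0.661, 0.001, 0.0]
contact_force: [-0.4, -0.0, -1.1]
opening: 0.115
finger_force: 20.0
```

Run:
```python
from h import *
s=get_state();print(s['clock'],s['tool_pos'],R.from_quat(s['eef_rot']).as_euler('xyz',degrees=True),s['opening'],s['contact_force'],s['finger_force'])
a=shot('scene');b=shot('side');w=shot('wrist')
import pickle;pickle.dump((a,b,w),open('v1.pkl','wb'))
c1=cv2.resize(a[0][180:330,100:270],(400,353));c2=cv2.resize(b[0][200:380,230:440],(400,343))
c3=cv2.resize(w[0][180:,:],(560,240))
o=np.zeros((600,800,3),np.uint8);o[:353,:400]=c1;o[:343,400:]=c2;o[355:595,:560]=c3
cv2.imwrite('pics/m1.png',o)
```

```text
3.9667 [ 0.46909892 -0.15857964  0.27674732] [ 1.79943806e+02 -5.69538196e-02  8.27580202e+01] 0.11474294648755416 [-0.44859723 -0.03002711 -1.12951867] 19.994863271713257
```

View pics/m1.png

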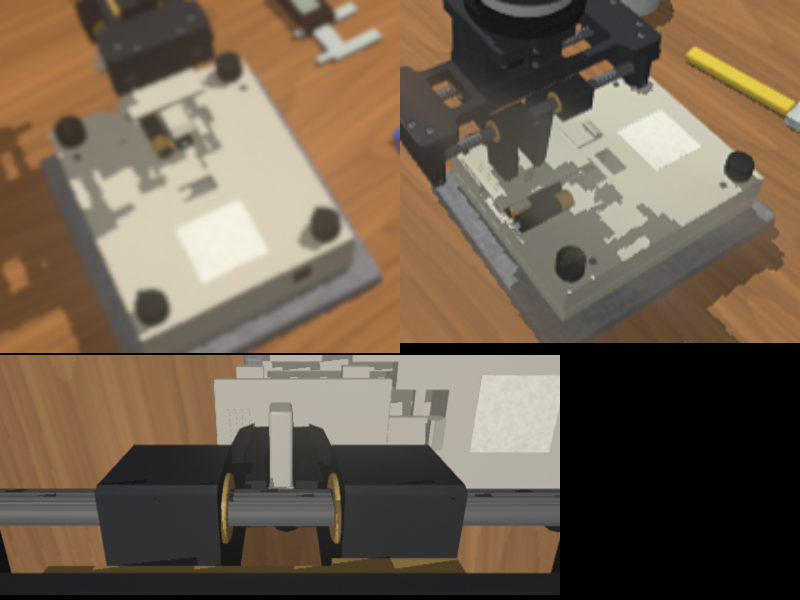

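Montage: the cover is held level over the bay. The wrist part shows the plate's rear edge at column 214 and front edge at 392, with the slot/ledge at about (440,230). I check the prediction by overlay.

Run:
```python
from h import *
import pickle;a,b,w=pickle.load(open('v1.pkl','rb'))
def S(x,y,z,yaw=-7.3,c=(.558,-.1708)):
    r=np.radians(yaw);return np.array([c[0]+(x*np.cos(r)-y*np.sin(r))/1e3,c[1]+(x*np.sin(r)+y*np.cos(r))/1e3,(12+z)/1e3])
L=[S(x,y,46) for x in(-8,-2) for y in(-13,13)]+[S(-100,y,46) for y in(-79,-28,28,79)]+[S(-20,y,46) for y in(-28,28)]
C=[S(x-80,y,88+8) for x in(-40,40) for y in(-28,28)]
out=[]
for (im,K,T),(x0,x1,y0,y1),f in((w,(180,480,150,290),2.6),(a,(110,260,190,300),2.6),(b,(230,400,230,350),2.6)):
    cr=cv2.resize(im[y0:y1,x0:x1],None,fx=f,fy=f,interpolation=cv2.INTER_CUBIC)
    for P,col in((L,(0,0,255)),(C,(0,220,0))):
        for p in P:
            u=(proj(K,T,p)+.5-[x0,y0])*f; cv2.circle(cr,tuple(int(t) for t in u),3,col,1)
    out.append(cr)
o=np.zeros((600,800,3),np.uint8)
h,wd=out[0].shape[:2];o[:h,:wd]=out[0][:, :800]
y=h
A=out[1][:600-y];o[y:y+len(A),:A.shape[1]]=A
x=A.shape[1];B=out[2][:600-y,:800-x];o[y:y+len(B),x:x+B.shape[1]]=B
cv2.imwrite('pics/m2.png',o)
```

```text
(no output)
```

View pics/m2.png

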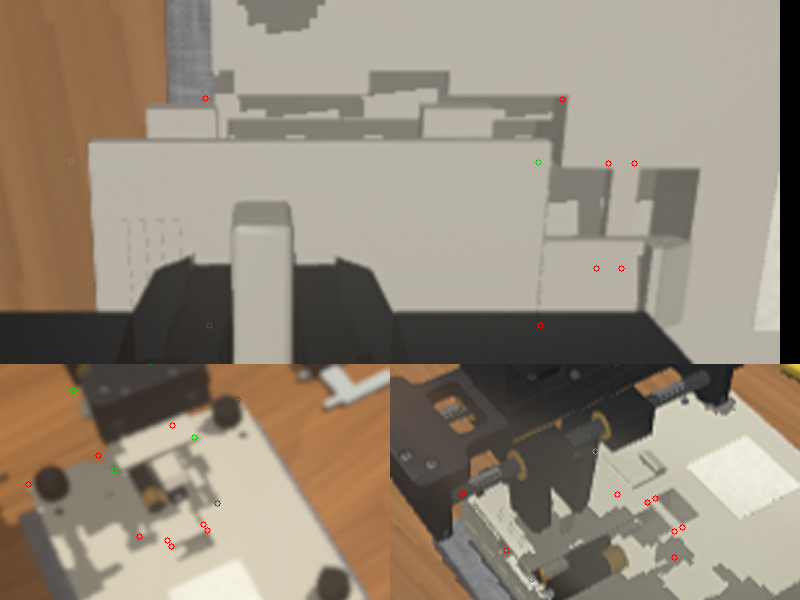

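play_rows:
  rows:
    - [[-0.001, 0, 0.02, 0, 0, 0], [-0.002, -0.001, 0.045, 0, 0, 0], [-0.003, -0.001, 0.062, 0, 0, 0], [-0.003, -0.001, 0.068, 0, 0, 0], [-0.003, -0.001, 0.068, 0, 0, 0], [-0.003, -0.001, 0.068, 0, 0, 0]]

```text
clock: 4.62
tool_pos: [0.4679, -0.1607, 0.2425]
eef_rot: [0.751, 0.661, -0.0, -0.0]
contact_force: [-0.4, 0.1, -0.6]
opening: 0.113
finger_force: 20.0
```

Run:
```python
from h import *
s=get_state();print(s['clock'],s['tool_pos'],s['contact_force'],s['finger_force'])
w=shot('wrist');a=shot('scene');b=shot('side')
import pickle;pickle.dump((a,b,w,s),open('v2.pkl','wb'))
def S(x,y,z,yaw=-7.3,c=(.558,-.1708)):
    r=np.radians(yaw);return np.array([c[0]+(x*np.cos(r)-y*np.sin(r))/1e3,c[1]+(x*np.sin(r)+y*np.cos(r))/1e3,(12+z)/1e3])
im,K,T=w
r=np.radians(-7.3);t=s['tool_pos'][:2]-[.558,-.1708];cx,cy=(np.array([[np.cos(r),np.sin(r)],[-np.sin(r),np.cos(r)]])@t)*1e3
cz=(s['tool_pos'][2]-.1767-.012)*1e3;print('tcp in scale',cx,cy,cz)
C=[S(cx+10+x,cy+y,cz+8) for x in(-40,40) for y in(28,)]
L=[S(-100,28,46),S(-20,28,46),S(-8,13,46),S(-2,13,46)]
x0,y0,f=190,150,2.6
cr=cv2.resize(im[150:290,190:490],None,fx=f,fy=f,interpolation=cv2.INTER_CUBIC)
for P,col in((L,(0,0,255)),(C,(0,220,0))):
    for p in P:
        u=(proj(K,T,p)+.5-[x0,y0])*f;print(u.round(0)); cv2.circle(cr,tuple(int(t) for t in u),3,col,1)
c1=cv2.resize(a[0][190:275,120:230],None,fx=2.7,fy=2.7);c2=cv2.resize(b[0][250:335,270:400],None,fx=2.7,fy=2.7)
o=np.zeros((600,800,3),np.uint8);o[:cr.shape[0],:cr.shape[1]]=cr
h=cr.shape[0];o[h:h+c1.shape[0],:c1.shape[1]]=c1;o[h:h+c2.shape[0],c1.shape[1]:c1.shape[1]+c2.shape[1]]=c2
cv2.imwrite('pics/m3.png',o)
```

```text
4.6167 [ 0.46788335 -0.16069593  0.24249332] [-0.37679115  0.12958408 -0.62372778] 19.994764924049377
tcp in scale -90.67007010274139 -1.4284616561741552 53.79332069046559
[175. 122.]
[603. 122.]
[657. 198.]
[688. 198.]
[ 48. 152.]
[517. 152.]
```

View pics/m3.png

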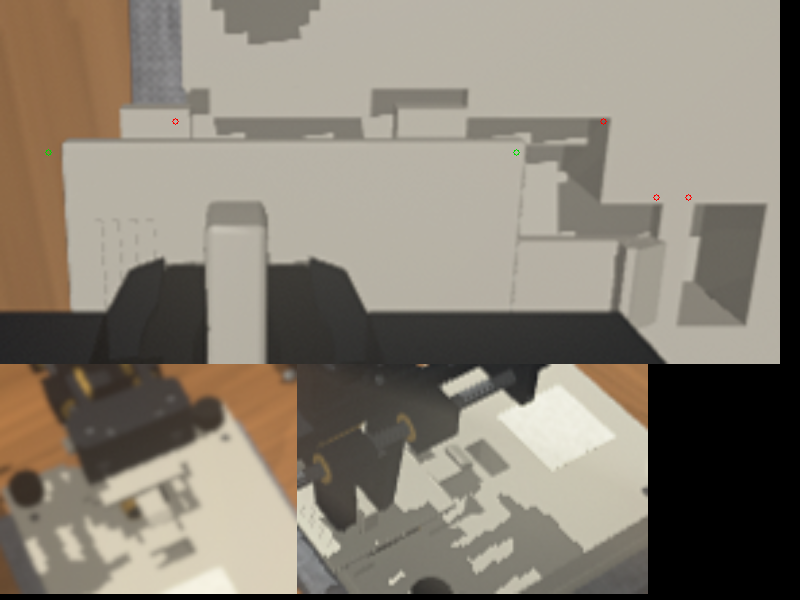

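The wrist view now shows the front notch at columns 372–467, row 90 and the tongue at 397–467, row 107, so x looks right. I check the sideways offset by rays.

Run:
```python
from h import *
import pickle;a,b,(im,K,T),s=pickle.load(open('v2.pkl','rb'))
def sc(u,v,z):
    p=ray(K,T,u/2.6+190-.5,v/2.6+150-.5,(z+12)/1e3)[:2]-[.558,-.1708]; r=np.radians(-7.3)
    return ((np.array([[np.cos(r),np.sin(r)],[-np.sin(r),np.cos(r)]])@p)*1e3).round(1)
for n,q in dict(notchL=(372,90,46),notchR=(467,90,46),ledgeL=(660,204,46),ledgeR=(694,204,46),slotR=(767,204,46),slotlow=(746,325,36),shoulder=(610,118,46),end=(182,85,46),
  tongR=(467,107,58.3),tongL=(397,107,58.3),rtongL=(121,107,58.3),plL=(64,141,61.8),plR=(525,141,61.8),plLlow=(70,310,61.8),tabtop=(616,240,60),barT=(236,204,75.8)).items(): print(n,sc(*q))
```

```text
notchL [-63.5  34. ]
notchR [-45.9  34. ]
ledgeL [-7.2 11.7]
ledgeR [-0.7 11.7]
slotR [13.3 11.7]
slotlow [ 19.5 -18.9]
shoulder [-18.8  28.7]
end [-98.6  35. ]
tongR [-48.8  33.7]
tongL [-60.9  33.7]
rtongL [-108.4   33.7]
plL [-117.9   28.6]
plR [-39.5  28.6]
plLlow [-118.5   -2.9]
tabtop [-21.1   9.8]
barT [-88.6  22.1]
```

play_rows:
  rows:
    - [[-0.0036, 0.0004, 0, 0, 0, 0], [-0.0036, 0.0004, 0.008, 0, 0, 0], [-0.0036, 0.0004, 0.016, 0, 0, 0], [-0.0036, 0.0004, 0.022, 0, 0, 0], [-0.0036, 0.0004, 0.022, 0, 0, 0], [-0.0036, 0.0004, 0.022, 0, 0, 0]]

```text
clock: 5.27
tool_pos: [0.4677, -0.1627, 0.2314]
eef_rot: [0.751, 0.661, -0.0, -0.0]
contact_force: [0.4, 0.2, -0.8]
opening: 0.111
finger_force: 20.0
```

play_rows:
  rows:
    - [[0, 0, 0.004, 0, 0, 0], [0, 0, 0.008, 0, 0, 0], [0, 0, 0.008, 0, 0, 0], [0, 0, 0.008, 0, 0, 0]]

```text
clock: 5.6
tool_pos: [0.4679, -0.1627, 0.2278]
eef_rot: [0.751, 0.661, 0.0, 0.0]
contact_force: [0.5, 0.6, 1.4]
opening: 0.112
finger_force: 20.0
```

play_rows:
  rows:
    - [[0, 0, 0.003, 0, 0, 0], [0, 0, 0.006, 0, 0, 0], [0, 0, 0.006, 0, 0, 0], [0, 0, 0.006, 0, 0, 0]]

```text
clock: 5.93
tool_pos: [0.4679, -0.1627, 0.2248]
eef_rot: [0.751, 0.661, 0.0, 0.0]
contact_force: [-0.8, -0.1, 3.8]
opening: 0.113
finger_force: 20.0
```

play_rows:
  rows:
    - [[0, 0, 0.003, 0, 0, 0], [0, 0, 0.005, 0, 0, 0], [0, 0, 0.005, 0, 0, 0], [0, 0, 0.005, 0, 0, 0]]

```text
clock: 6.27
tool_pos: [0.4679, -0.1627, 0.2223]
eef_rot: [0.751, 0.661, 0.0, 0.0]
contact_force: [-1.2, -0.4, 5.6]
opening: 0.112
finger_force: 20.0
```

play_rows:
  rows:
    - [[0, 0, 0.003, 0, 0, 0], [0, 0, 0.006, 0, 0, 0], [0, 0, 0.008, 0, 0, 0], [0, 0, 0.008, 0, 0, 0], [0, 0, 0.008, 0, 0, 0]]

```text
clock: 6.68
tool_pos: [0.468, -0.1627, 0.2186]
eef_rot: [0.751, 0.661, 0.0, 0.0]
contact_force: [-0.2, 0.2, 8.6]
opening: 0.11
finger_force: 20.0
```

play_rows:
  rows:
    - [[0, 0, 0.002, 0, 0, 0], [0, 0, 0.003, 0, 0, 0], [0, 0, 0.003, 0, 0, 0], [0, 0, 0.003, 0, 0, 0]]

```text
clock: 7.02
tool_pos: [0.4681, -0.1627, 0.2173]
eef_rot: [0.751, 0.661, 0.0, 0.001]
contact_force: [-0.6, 0.6, 10.4]
opening: 0.111
finger_force: 20.0
```

play_rows:
  rows:
    - [[0, 0, 0.002, 0, 0, 0], [0, 0, 0.0024, 0, 0, 0], [0, 0.002, 0.0024, 0, 0, 0], [0, 0.005, 0.0024, 0, 0, 0], [0, 0.008, 0.0024, 0, 0, 0], [0, 0.01, 0.0024, 0, 0, 0], [0, 0.01, 0.0024, 0, 0, 0], [0, 0.01, 0.0024, 0, 0, 0]]

```text
clock: 7.68
tool_pos: [0.4713, -0.1631, 0.2159]
eef_rot: [0.751, 0.661, -0.001, -0.001]
contact_force: [-4.8, 0.7, 12.1]
opening: 0.112
finger_force: 20.0
```

play_rows:
  rows:
    - [[0, 0.003, 0, 0, 0, 0], [0, 0.006, 0, 0, 0, 0], [0, 0.008, 0, 0, 0, 0], [0, 0.01, 0, 0, 0, 0], [0, 0.01, 0, 0, 0, 0]]

```text
clock: 8.1
tool_pos: [0.4755, -0.1638, 0.2158]
eef_rot: [0.751, 0.661, -0.002, -0.002]
contact_force: [-6.1, 1.1, 12.7]
opening: 0.111
finger_force: 20.0
```

play_rows:
  rows:
    - [[0, 0.003, 0, 0, 0, 0], [0, 0.006, 0, 0, 0, 0], [0, 0.008, 0, 0, 0, 0], [0, 0.01, 0, 0, 0, 0], [0, 0.01, 0, 0, 0, 0]]

```text
clock: 8.52
tool_pos: [0.4804, -0.1646, 0.2158]
eef_rot: [0.751, 0.66, -0.002, -0.002]
contact_force: [-6.5, 1.6, 12.0]
opening: 0.111
finger_force: 20.0
```

Run:
```python
from h import *
s=get_state();print(s['clock'],s['tool_pos'],s['contact_force'],s['moment'])
w=shot('wrist')
cv2.imwrite('pics/m4.png',cv2.resize(w[0][140:290,190:490],None,fx=2.6,fy=2.6,interpolation=cv2.INTER_CUBIC))
```

```text
8.5167 [ 0.48044452 -0.16461234  0.21577697] [-6.53458162  1.58768129 11.97731133] [0.16994314 1.19281579 0.01110254]
```

View pics/m4.png

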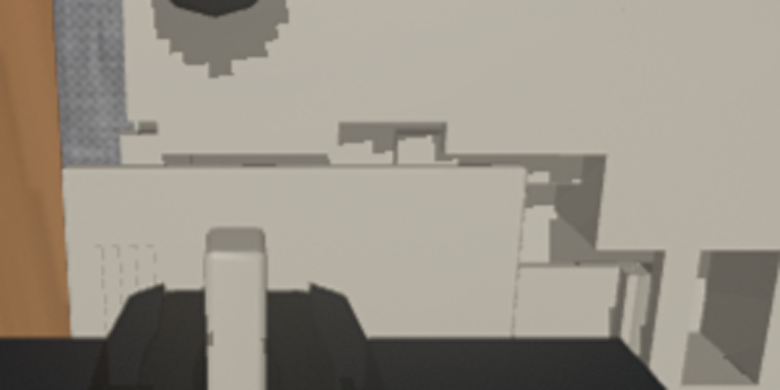

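The front tongue (397–437) now runs under the lip at 446, so it has engaged, with about 14 mm still to slide.

play_rows:
  rows:
    - [[0, 0.003, 0, 0, 0, 0], [0, 0.006, 0, 0, 0, 0], [0, 0.009, 0, 0, 0, 0], [0, 0.012, 0, 0, 0, 0], [0, 0.012, 0, 0, 0, 0]]

```text
clock: 8.98
tool_pos: [0.4848, -0.1652, 0.2156]
eef_rot: [0.751, 0.66, -0.004, -0.004]
contact_force: [-8.6, 1.9, 15.6]
opening: 0.111
finger_force: 20.1
```

play_rows:
  rows:
    - [[0, 0.002, 0, 0, 0, 0], [0, 0.004, 0, 0, 0, 0], [0, 0.006, 0, 0, 0, 0], [0, 0.006, 0, 0, 0, 0]]

```text
clock: 9.32
tool_pos: [0.4869, -0.1655, 0.2156]
eef_rot: [0.751, 0.66, -0.005, -0.004]
contact_force: [-10.6, 2.4, 17.6]
opening: 0.111
finger_force: 20.1
```

play_rows:
  rows:
    - [[0, 0, -0.003, 0, 0, 0], [0, 0, -0.005, 0, 0, 0], [0, 0, -0.005, 0, 0, 0]]

```text
clock: 9.57
tool_pos: [0.4891, -0.1658, 0.2181]
eef_rot: [0.751, 0.66, -0.003, -0.002]
contact_force: [-5.8, 0.1, 9.2]
opening: 0.111
finger_force: 20.0
```

play_rows:
  rows:
    - [[0, 0, 0.0018, 0, 0, 0], [0, 0.002, 0.0018, 0, 0, 0], [0, 0.004, 0.0018, 0, 0, 0], [0, 0.006, 0.0018, 0, 0, 0], [0, 0.006, 0.0018, 0, 0, 0]]

```text
clock: 9.98
tool_pos: [0.4923, -0.1661, 0.2171]
eef_rot: [0.751, 0.66, -0.002, -0.002]
contact_force: [-4.7, 0.9, 10.3]
opening: 0.113
finger_force: 20.0
```

play_rows:
  rows:
    - [[0, 0, 0.001, 0, 0, 0], [0, 0.002, 0.001, 0, 0, 0], [0, 0.004, 0.001, 0, 0, 0], [0, 0.006, 0.001, 0, 0, 0], [0, 0.006, 0.001, 0, 0, 0]]

```text
clock: 10.4
tool_pos: [0.4942, -0.1664, 0.2165]
eef_rot: [0.751, 0.66, -0.004, -0.003]
contact_force: [-8.4, 1.8, 10.9]
opening: 0.113
finger_force: 20.0
```

Run:
```python
from h import *
s=get_state();print(s['clock'],s['tool_pos'],s['contact_force'],s['moment'])
w=shot('wrist')
cv2.imwrite('pics/m5.png',cv2.resize(w[0][140:290,190:490],None,fx=2.6,fy=2.6,interpolation=cv2.INTER_CUBIC))
```

```text
10.4 [ 0.49424265 -0.166398    0.2164764 ] [-8.40067868  1.75894784 10.93823529] [0.26198974 1.61722498 0.00420194]
```

View pics/m5.png

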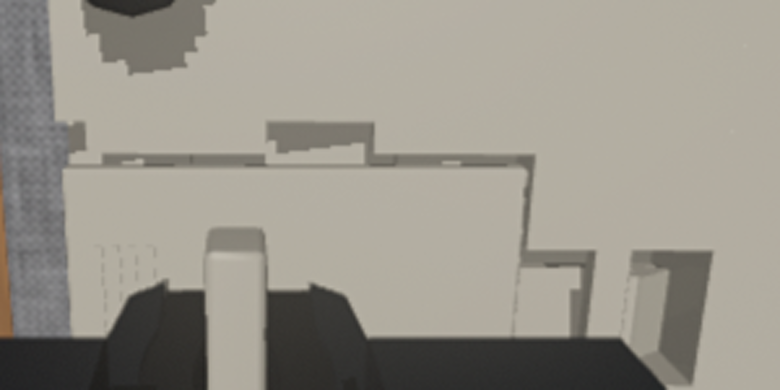

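The plate front (527) is nearly at the shoulder (534) and the hook shows beyond the ledge (630–668). One more small push.

play_rows:
  rows:
    - [[0, 0.002, 0, 0, 0, 0], [0, 0.004, 0, 0, 0, 0], [0, 0.006, 0, 0, 0, 0], [0, 0.006, 0, 0, 0, 0], [0, 0.006, 0, 0, 0, 0]]

```text
clock: 10.87
tool_pos: [0.496, -0.1666, 0.2162]
eef_rot: [0.751, 0.66, -0.005, -0.004]
contact_force: [-9.7, 2.2, 11.2]
opening: 0.111
finger_force: 20.1
```

play_rows:
  rows:
    - [[0, 0.002, 0, 0, 0, 0], [0, 0.004, 0, 0, 0, 0], [0, 0.004, 0, 0, 0, 0], [0, 0.004, 0, 0, 0, 0]]

```text
clock: 11.2
tool_pos: [0.4973, -0.1668, 0.216]
eef_rot: [0.751, 0.66, -0.005, -0.005]
contact_force: [-10.9, 1.6, 11.7]
opening: 0.111
finger_force: 20.1
```

Run:
```python
from h import *
w=shot('wrist');n=cv2.resize(w[0][140:290,190:490],None,fx=2.6,fy=2.6,interpolation=cv2.INTER_CUBIC)
cv2.imwrite('pics/m6.png',n);o=cv2.imread('pics/m5.png')
g=lambda i:cv2.cvtColor(i,cv2.COLOR_BGR2GRAY)
o,n=g(o),g(n)
for name,(x0,x1,y0,y1) in dict(ledge=(575,735,235,275),notch=(250,390,110,160),shoulder=(500,560,145,190),hook=(625,690,262,330),bar=(195,280,220,300)).items():
    r=cv2.matchTemplate(n[y0-20:y1+20,x0-40:x1+40],o[y0:y1,x0:x1],cv2.TM_CCOEFF_NORMED);_,v,_,l=cv2.minMaxLoc(r);print(name,l[0]-40,l[1]-20,round(v,3))
for i in(o,n):
    print([ [c for c in range(480,760) if abs(int(i[r,c+2])-int(i[r,c-2]))>18] for r in(200,270,300)])
```

```text
ledge 1 1 0.995
notch 0 0 0.959
shoulder 0 0 0.988
hook 1 1 0.995
bar 0 0 0.993
[[522, 523, 524, 525, 526, 529, 530, 531, 532, 533], [516, 578, 579, 580, 581, 582, 583, 584, 591, 592, 593, 594, 595, 596, 628, 629, 630, 631, 667, 668, 669, 670, 707, 708, 709, 710, 711, 712], [513, 517, 518, 567, 568, 569, 570, 571, 572, 587, 588, 589, 590, 591, 592, 623, 634, 635, 663, 664, 665, 666, 667, 668, 702, 703, 704, 705, 706, 707]]
[[521, 522, 523, 524, 525, 526, 529, 530, 531, 532, 533, 534], [578, 579, 580, 581, 582, 583, 592, 593, 594, 595, 596, 597, 628, 629, 630, 631, 632, 669, 670, 671, 708, 709, 710, 711, 712, 713, 714], [578, 579, 580, 581, 582, 583, 588, 589, 590, 591, 592, 593, 636, 664, 665, 666, 667, 668, 704, 705, 706, 707, 708, 709]]
```

play_rows:
  rows:
    - [[0, 0.002, 0, 0, 0, 0], [0, 0.004, 0, 0, 0, 0], [0, 0.006, 0, 0, 0, 0], [0, 0.006, 0, 0, 0, 0]]

```text
clock: 11.58
tool_pos: [0.4986, -0.1669, 0.2157]
eef_rot: [0.751, 0.66, -0.007, -0.007]
contact_force: [-14.2, 2.4, 12.6]
opening: 0.112
finger_force: 20.1
```

Run:
```python
from h import *
w=shot('wrist');n=cv2.resize(w[0][140:290,190:490],None,fx=2.6,fy=2.6,interpolation=cv2.INTER_CUBIC)
i=cv2.cvtColor(n,cv2.COLOR_BGR2GRAY)
print([ [c for c in range(480,760) if abs(int(i[r,c+2])-int(i[r,c-2]))>18] for r in(200,270,300)])
```

```text
[[522, 523, 524, 525, 526, 527, 530, 531, 532, 533, 534], [575, 576, 577, 578, 579, 580, 593, 594, 595, 596, 597, 628, 629, 630, 631, 632, 670, 671, 710, 711, 712, 713, 714, 715], [575, 576, 577, 578, 579, 580, 589, 590, 591, 592, 593, 594, 636, 637, 665, 666, 667, 668, 669, 670, 705, 706, 707, 708, 709, 710]]
```

play_rows:
  rows:
    - [[0, -0.004, 0, 0, 0, 0], [0, -0.008, 0, 0, 0, 0], [0, -0.012, 0, 0, 0, 0], [0, -0.016, 0, 0, 0, 0], [0, -0.02, 0, 0, 0, 0], [0, -0.02, 0, 0, 0, 0]]

```text
clock: 12.13
tool_pos: [0.4925, -0.1662, 0.2166]
eef_rot: [0.751, 0.66, -0.003, -0.003]
contact_force: [-5.8, 0.5, 11.8]
opening: 0.108
finger_force: 20.0
```

play_rows:
  rows:
    - [[0, -0.003, -0.002, 0, 0, 0], [0, -0.006, -0.004, 0, 0, 0], [0, -0.009, -0.006, 0, 0, 0], [0, -0.012, -0.008, 0, 0, 0], [0, -0.012, -0.008, 0, 0, 0]]

```text
clock: 12.55
tool_pos: [0.4887, -0.1657, 0.2208]
eef_rot: [0.751, 0.66, -0.001, -0.001]
contact_force: [-1.9, -0.4, 7.3]
opening: 0.11
finger_force: 20.0
```

play_rows:
  rows:
    - [[0, -0.001, -0.003, 0, 0, 0], [0, -0.002, -0.006, 0, 0, 0], [0, -0.003, -0.009, 0, 0, 0], [0, -0.003, -0.011, 0, 0, 0], [0, -0.003, -0.011, 0, 0, 0]]

```text
clock: 12.97
tool_pos: [0.4879, -0.1656, 0.226]
eef_rot: [0.751, 0.66, -0.0, -0.0]
contact_force: [-0.3, -1.5, 0.0]
opening: 0.108
finger_force: 20.0
```

Unloaded, the cover sits at scale (-60, ., 37.4), which is the latched height. Now let go.

play_rows:
  rows:
    - [[0, 0, 0, 0, 0, 0], [0, 0, 0, 0, 0, 0], [0, 0, 0, 0, 0, 0], [0, 0, 0, 0, 0, 0], [0, 0, 0, 0, 0, 0]]
  claw: 0.6

```text
clock: 13.38
tool_pos: [0.4883, -0.1651, 0.2261]
eef_rot: [0.751, 0.661, 0.0, 0.0]
contact_force: [0.2, -0.3, -0.5]
opening: 0.394
finger_force: 0.0
```

play_rows:
  rows:
    - [[0, 0, -0.01, 0, 0, 0], [0, 0, -0.04, 0, 0, 0], [0, 0, -0.09, 0, 0, 0], [0, 0, -0.14, 0, 0, 0], [0, 0, -0.18, 0, 0, 0], [0, 0, -0.2, 0, 0, 0], [0, 0, -0.2, 0, 0, 0], [0, 0, -0.2, 0, 0, 0]]

```text
clock: 14.05
tool_pos: [0.4881, -0.1654, 0.3262]
eef_rot: [0.751, 0.661, 0.0, 0.0]
contact_force: [-0.3, -0.1, 0.9]
opening: 0.399
finger_force: 0.0
```

Run:
```python
from h import *
s=get_state();print(s['clock'],s['tool_pos'],s['opening'],s['contact_force'])
im,K,T=shot('wrist','w9.png')
def S(x,y,z,yaw=-7.3,c=(.558,-.1708)):
    r=np.radians(yaw);return np.array([c[0]+(x*np.cos(r)-y*np.sin(r))/1e3,c[1]+(x*np.sin(r)+y*np.cos(r))/1e3,(12+z)/1e3])
for n,p in dict(rear=(-100,15,45.5),front=(-20,15,45.5),ledN=(-8,8,46),ledF=(-2,8,46),tab0=(-20,6,43),hook=(-.5,5,44.4),end=(-100,50,46)).items(): print(n,proj(K,T,S(*p)).round(1))
g=cv2.cvtColor(im,cv2.COLOR_BGR2GRAY).astype(int)
for y in(15,6,50):
    v=int(round(proj(K,T,S(-60,y,46))[1]));r=g[v]
    print(y,v,[(c,r[c+1]-r[c-1]) for c in range(130,420) if abs(r[c+1]-r[c-1])>14])
```

```text
14.05 [ 0.48805035 -0.16538251  0.32617211] 0.39862862609362204 [-0.30897416 -0.05736773  0.94921095]
rear [236.  182.8]
front [345.9 182.7]
ledN [362.  192.2]
ledF [370.2 192.2]
tab0 [344.7 193.9]
hook [371.4 195.6]
end [234.1 133.7]
15 183 [(238, np.int64(53)), (239, np.int64(49)), (272, np.int64(-29)), (273, np.int64(-29)), (285, np.int64(31)), (286, np.int64(35)), (346, np.int64(-28)), (348, np.int64(26)), (416, np.int64(24)), (417, np.int64(23))]
6 195 [(238, np.int64(31)), (239, np.int64(48)), (240, np.int64(16)), (271, np.int64(-15)), (273, np.int64(15)), (284, np.int64(-19)), (285, np.int64(-37)), (287, np.int64(40)), (361, np.int64(-34)), (362, np.int64(-37)), (363, np.int64(26)), (364, np.int64(38)), (371, np.int64(-42)), (373, np.int64(34)), (375, np.int64(-15)), (382, np.int64(-21)), (383, np.int64(-42)), (384, np.int64(-28)), (389, np.int64(23)), (390, np.int64(58)), (391, np.int64(45)), (415, np.int64(27)), (416, np.int64(18))]
50 134 [(235, np.int64(25)), (236, np.int64(47)), (237, np.int64(32)), (243, np.int64(-30)), (244, np.int64(-55)), (245, np.int64(-31)), (271, np.int64(43)), (272, np.int64(53)), (273, np.int64(15))]
```

The rear edge is level with the scale's end, the front gap is about 1 px, and the hook shows just beyond the ledge. The gripper is clear, so I hand in.

```bash
python3 -c "
from plant import *
print(finish_job())"
```

```text
the job is handed in; nothing more can be done
None
```

I refitted the battery cover, slid it to the end stop and let go, then handed the job in at about 14 s. The last wrist-camera measurements put its hook just beyond the ledge, though no judging result came back.

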